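# Make up two practical kits in a teaching laboratory

## Task

Make up the two kits for the next chemistry class: the dropper bottle, the slim white-capped tube and the carton of indicator papers go into the three-compartment tray, and the orange-capped sample jar and the lidded crucible into the two-compartment tray. Stand each thing upright on the tray floor, one to a compartment in whichever order you like, setting it down rather than dropping it. Leave the beaker and the mortar standing where they are.

Things in the scene. Friction and masses are not known exactly. Their poses are not given: they have to be found in the camera images.
- tray3: kit tray with THREE compartments: shallow open white plastic tray, 222 mm long (own x) by 106 mm wide (own y). Compartment centres at x = -73, 0 and +73 mm, y = 0. Compartments lie side by side along the tray's own x axis, each 70 mm (x) by 100 mm (y) inside and parted by 3 mm walls. The floor is 3 mm above the bench, walls and dividers rise 18 mm above the bench. It is fixed to the bench. Origin: centre of the underside, z up, at bench height.
- tray2: kit tray with TWO compartments: shallow open white plastic tray, 149 mm long (own x) by 106 mm wide (own y). Compartment centres at x = -36.5 and +36.5 mm, y = 0. Compartments lie side by side along the tray's own x axis, each 70 mm (x) by 100 mm (y) inside and parted by 3 mm walls. The floor is 3 mm above the bench, walls and dividers rise 18 mm above the bench. It is fixed to the bench. Origin: centre of the underside, z up, at bench height.
- dropper_mid (a point): dropper bottle: round amber glass bottle with paper label, black collar and small dark rubber bulb on top, 92 mm tall; body 38 mm across and straight-sided from its foot up to 48 mm, then shoulder, 21 mm collar and 15 mm bulb. About 85 g, loose. Point: on its axis, half-way up (46 mm above its foot); z up.
- tube_mid (a point): slim sample tube: round clear plastic tube with paper label and white screw cap, 86 mm tall, 28 mm across (cap 30 mm, from 69 mm up). About 40 g, loose. Point: on its axis, half-way up (43 mm above its foot); z up.
- carton_mid (a point): carton of indicator papers: small upright light-brown card box with a white printed band round it and a white strip across its top, 24 mm (own x) by 44 mm (own y) by 70 mm tall. About 35 g, loose. Point: its centre (35 mm above its foot); z up.
- jar_mid (a point): sample jar: wide squat clear plastic jar with grey contents, paper label and a wide orange screw cap, 60 mm tall, 48 mm across (cap 49 mm, from 46 mm up). About 60 g, loose. Point: on its axis, half-way up (30 mm above its foot); z up.
- crucible_mid (a point): crucible: white porcelain cup with a lid and small knob, 64 mm tall in all; foot 32 mm across, 44 mm across at 24 mm up, 46 mm at its brim 50 mm up, lid and knob above. Lid does not come off. About 75 g, loose. Point: on its axis, half-way up (32 mm above its foot); z up.
- beaker_mid (a point): empty clear glass beaker, not part of the kits: 57 mm across (62 mm at the brim), 70 mm tall, loose, stands among the stock. Point: on its axis, 35 mm above its foot; z up.
- mortar_mid (a point): white porcelain mortar with its pestle leaning in it (one piece), not part of the kits: bowl 76 mm across, 48 mm tall, pestle end stands out over the brim on the -x side to 85 mm height, about 43 mm from the axis; loose, stands among the stock. Point: on its axis, 24 mm above its foot; z up.

How it is judged:
By the outcome, as a careful person would: the job done as asked, in the order asked, and still so for the second after the job is handed in, with the robot touching nothing.
It also fails if it takes over 128 s, if anything falls off the work surface, if the arm or the gripper's body presses on something with over 40 N, if the wrist force passes 120 N, or if a joint passes its speed limit or range.

## Robot

A 7-joint arm with a two-finger parallel gripper is mounted at the origin on the work surface. World frame = base frame: x ahead of the robot, y to its left, z up, the work surface at z = 0. Lengths are in m, angles in rad, forces in N, time in s.
With the tool pointing down it reaches from about 0.35 to 0.9 m from the base axis. Payload 19.9 kg.
Tool frame: the origin (TCP) lies between the finger pads; the fingertips stand 19 mm ahead of it and the grasp point (between the pads) is the TCP; z points along the fingers, y is the line along which they close (so a half turn about z gives the same grasp; the last joint's range is limited). The gripper opens to 94 mm and grips with 3 to 60 N. Pads are 16 mm wide; open, the fingers measure 119 mm over their backs; the gripper's body (75 mm by 177 mm) begins 78 mm behind the grasp point.
Start: joints at [1.135, 0.417, -0.01, 1.614, 0.005, 1.111, -0.053], TCP at [0.24, -0.577, 0.193] pointing down, gripper open.
Joint ranges: [-2.81, 2.81], [-0.39, 2.02], [-1.27, 1.25], [0.06, 2.57], [-1.19, 4.33], [0.19, 2], [-2.82, 2.82]. Speed limits (rad/s): [1.89, 1.89, 2.39, 2.39, 3.01, 3.01, 3.01].

## Interface

Orientations are given as a 3x3 rotation matrix whose columns are the frame's x, y, z axes.
In Python, from rig import robot gives the robot as it stands. Calls block until the motion is done:
- robot.move_ptp(position, orientation): joint-space move of the TCP to a pose.
- robot.move_linear(position, velocity=0.15, frame=None, threshold=None): straight line of the TCP; frame=None keeps the orientation; velocity is the mean speed in m/s. With threshold (N) it stops when the force on the tool has changed by that much, and returns True; else False.
- robot.goto_joints(angles): joint-space move.
- robot.gripper_to(opening): finger opening in m; the grip force is fixed at half the most; returns when the fingers have stopped.
- robot.pause(seconds).
- robot.ik(position, orientation): joint angles nearest the present ones, or None.
- robot.get_state(): the state.
- robot.grab_frame(name): name is "side" or "top"; returns the picture (420x560x3 uint8, red, green, blue); there is no depth.
- robot.camera_info(name): a dict with "fx", "fy", "cx", "cy" (pixels), "rvec" (rotation vector, rad) and "tvec" (3), from world to camera coordinates, as OpenCV has them. Camera axes: x right, y down, z forward; pixel columns grow to the right and rows downward; lengths in m; the calibration is good to about 2 mm. A picture is of the moment at which its call begins. camera_info takes no time and is no camera call.
A pose or a line that the arm cannot do raises robot.PlanningError and nothing moves.
- robot.sign_off(): hands the job in; it is judged then, once.
The state is a dict: "time": time; "qpos": joint angles; "joint_vel": joint speeds; "effort": joint torques, N m; "ee_pos": TCP position; "tool_rot": TCP orientation; "force": force on the tool from outside, world axes, zero at the start; "moment": the same for the moment, N m; "opening": finger opening in m; "grasp_force": force on a finger pad.
Only numpy, scipy, OpenCV 4.12 (cv2) and the standard library are available. Lean on these libraries where they do the work, as an engineer would, in place of code of your own. Each camera call takes 0.05 s, during which the arm holds its last target. There are 200 camera calls.

## Working session

There is one attempt and no reset: what is moved stays moved. The work goes in short steps, each a Python script; the robot and the scene stay as the last script left them, time stands still between calls to the robot, and variables do not carry over. Pictures are saved under pics/ and viewed, at most 14 in all, crops included, and the job is handed in when it is done.

```bash
mkdir -p pics; ls
python3 - <<'E'
from rig import robot
import cv2
for n in("top","side"):
    f=robot.grab_frame(n); cv2.imwrite(f"pics/{n}0.png",cv2.resize(f[:,:,::-1],(800,600),interpolation=cv2.INTER_CUBIC)); cv2.imwrite(f"raw_{n}.png",f[:,:,::-1])
    print(robot.camera_info(n))
E
```

```text
pics
{'fx': 515.2332505454136, 'fy': 515.2332505454136, 'cx': 282.1649697173687, 'cy': 207.53009874334654, 'rvec': array([ 2.11400786, -2.15019798,  0.21930054]), 'tvec': array([0.00162352, 0.5531765 , 1.0090271 ])}
{'fx': 512.3278338011668, 'fy': 512.3278338011668, 'cx': 286.3713975597241, 'cy': 213.8714365116063, 'rvec': array([ 0.03793609, -2.88917852,  1.19955225]), 'tvec': array([0.56010452, 0.04350742, 1.12821419])}
```

View pics/top0.png

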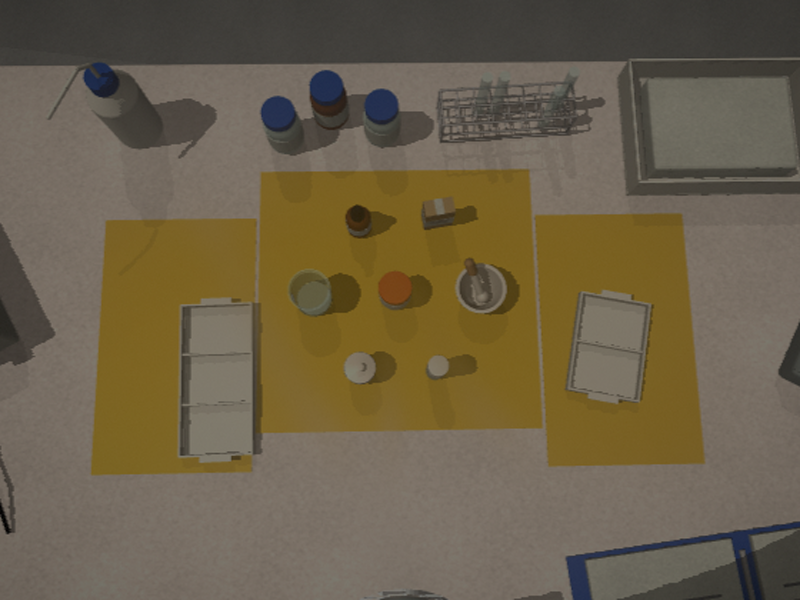

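View pics/side0.png

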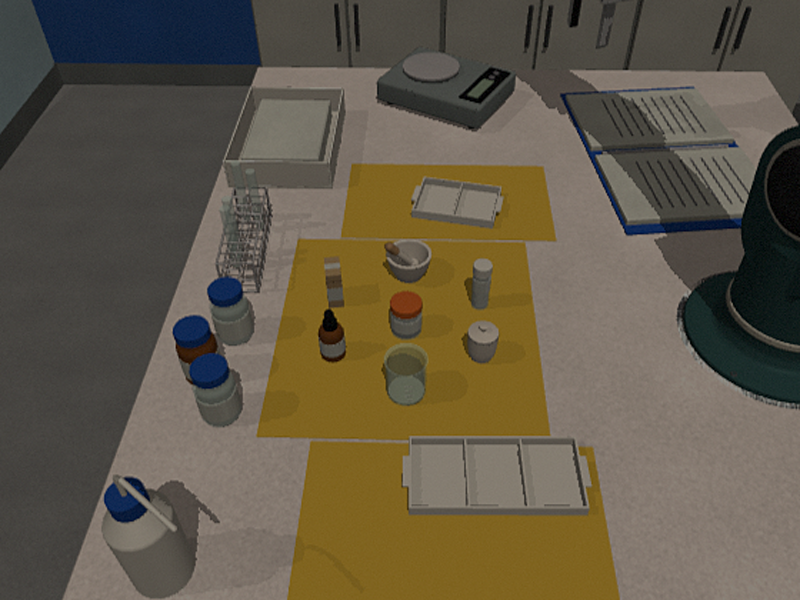

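Top view shows tray3 at about (216,380), tray2 at about (610,347) and the stock in between: dropper (358,215), carton (438,210), beaker (312,292), jar (395,290), mortar (481,288), crucible (360,367), tube (437,366). I'll enlarge these for exact points.

Run:
```python
import cv2,numpy as np
t=cv2.imread("raw_top.png");s=cv2.imread("raw_side.png")
def crop(im,x,y,w,h,k):
    c=cv2.convertScaleAbs(cv2.resize(im[y:y+h,x:x+w],None,fx=k,fy=k,interpolation=cv2.INTER_CUBIC),alpha=1.6)
    for i in range(0,w,10):
        cv2.line(c,(i*k,0),(i*k,4 if i%50 else 12),(255,0,255),1); 
        if i%20==0: cv2.putText(c,str(x+i),(i*k,22),0,.35,(255,0,255),1)
    for i in range(0,h,10):
        cv2.line(c,(0,i*k),(6,i*k),(255,0,255),1)
        if i%20==0: cv2.putText(c,str(y+i),(8,i*k+4),0,.35,(255,0,255),1)
    return c
cv2.imwrite("pics/t1.png",crop(t,195,135,170,140,4))
a=crop(t,115,200,75,130,4);b=crop(t,390,195,75,130,4)
cv2.imwrite("pics/tr.png",np.hstack([a,b]))
cv2.imwrite("pics/s1.png",crop(s,215,160,150,130,5)[:600])
```

```text
(no output)
```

View pics/t1.png

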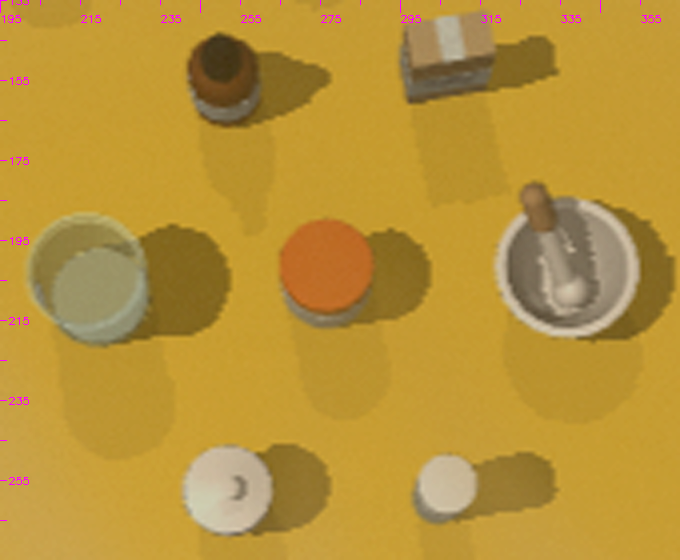

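View pics/tr.png

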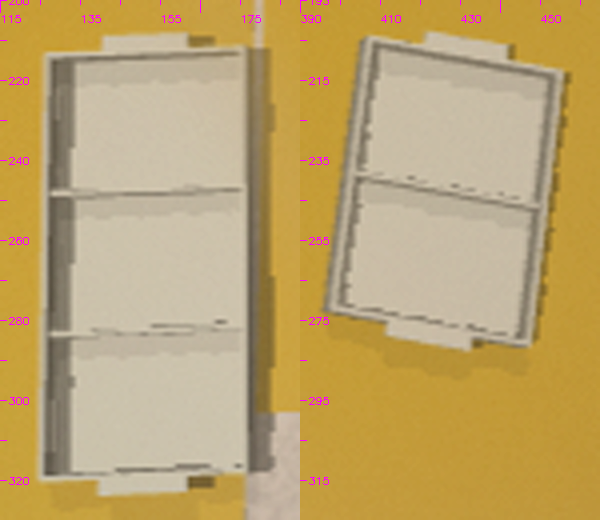

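View pics/s1.png

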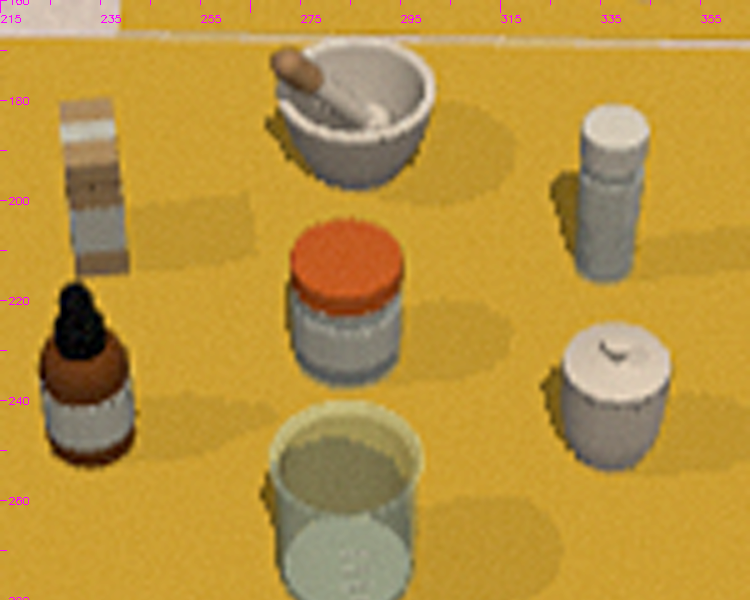

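The crops give rim/cap ellipse centres for each object and the outer rim corners of the trays (tray3 in raw px ≈ (126,214),(176,212),(176,317),(125,320); tray2 ≈ (406,204),(456,213),(447,281),(396,273)). Next I'll back-project these at their known heights from both cameras.

```bash
cat > vis.py <<'E'
import cv2,numpy as np
from rig import robot
def ray(cam,px,z):
    c=robot.camera_info(cam);R=cv2.Rodrigues(c["rvec"])[0];o=-R.T@c["tvec"]
    d=R.T@np.array([(px[0]-c["cx"])/c["fx"],(px[1]-c["cy"])/c["fy"],1])
    return (o+d*(z-o[2])/d[2])[:2]
E
python3 - <<'E'
from vis import *
np.set_printoptions(precision=4,suppress=True)
T=lambda u,v,z:ray("top",(195+u/4,135+v/4),z)
S=lambda u,v,z:ray("side",(215+u/5,160+v/5),z)
for n,t,s in [("jar",(326.5,266,.060),(347.5,258,.06)),("tube",(447,485,.086),(615,128,.086)),("cruc",(227.5,490,.05),(616,364,.05)),
 ("beak",(87,272,.07),(346.5,447,.07)),("mort",(567.5,267.5,.048),(356,88,.048)),("cart",(450,39,.07),(90,132,.07)),
 ("dropfoot",(226,91,0),(89.5,437,0)),("dropbulb",(220,50,.088),(75,290,.088))]:
    a,b=T(*t),S(*s);print(n,a,b,"d",np.linalg.norm(a-b).round(4))
print("carton top", [T(u,v,.07) for u,v in[(407,15),(492,12),(495,61),(405,68)]])
print("cart side",[S(u,v,.07) for u,v in[(60,102),(113,98),(119,162),(67,168)]])
a=np.array([ray("top",(115+u/4,200+v/4),.018) for u,v in[(45,55),(246,47),(246,470),(40,479)]])
b=np.array([ray("top",(390+(u-300)/4,195+v/4),.018) for u,v in[(366,37),(565,72),(530,346),(326,312)]])
for q in(a,b):
    print(q.tolist(),q.mean(0),[np.linalg.norm(q[i]-q[(i+1)%4]).round(4) for i in range(4)])
    for i,j in((0,3),(1,2)): d=q[j]-q[i];print("axis deg",np.degrees(np.arctan2(d[1],d[0])))
E
```

```text
jar [0.5643 0.0035] [0.564  0.0056] d 0.0021
tube [ 0.4489 -0.0534] [ 0.4492 -0.0513] d 0.0021
cruc [0.4515 0.0554] [0.451  0.0553] d 0.0005
beak [0.561  0.1247] [0.5609 0.1212] d 0.0035
mort [ 0.564  -0.1215] [ 0.5638 -0.119 ] d 0.0025
cart [ 0.6812 -0.0623] [ 0.6802 -0.061 ] d 0.0017
dropfoot [0.6753 0.0565] [0.6738 0.0572] d 0.0016
dropbulb [0.6712 0.056 ] [0.6732 0.0552] d 0.0021
carton top [array([ 0.6945, -0.0404]), array([ 0.6955, -0.0846]), array([ 0.6691, -0.0853]), array([ 0.6659, -0.0386])]
cart side [array([ 0.6958, -0.0808]), array([ 0.6722, -0.0841]), array([ 0.6655, -0.0417]), array([ 0.6879, -0.0372])]
[[0.5511659068283523, 0.3206735281875329], [0.5538183637935933, 0.21513687370343215], [0.3349597322835127, 0.21091460845725685], [0.3324663321721584, 0.3150635282024908]] [0.4431 0.2654] [np.float64(0.1056), np.float64(0.2189), np.float64(0.1042), np.float64(0.2188)]
axis deg -178.53059225317838
axis deg -178.8947752686618
[[0.56252429511162, -0.2742905169303905], [0.5418961274373224, -0.37968366153438166], [0.39760217981938245, -0.34956219785116516], [0.41703132838933193, -0.2441006288898202]] [ 0.4798 -0.3119] [np.float64(0.1074), np.float64(0.1474), np.float64(0.1072), np.float64(0.1486)]
axis deg 168.27744223941343
axis deg 168.2087939388874
```

Both cameras agree to within 2–3 mm, and the tray sizes match what was given. I'll grip everything across world y and place along each tray's own y, starting with the dropper.

```bash
cat > job.py <<'E'
from vis import *
rad=np.radians
# name: (x, y, pick yaw deg, width, grasp height)
OBJ=dict(dropper=(.6735,.0562,0,.038,.030),tube=(.449,-.0524,0,.028,.040),carton=(.6807,-.0615,6,.044,.038),
         jar=(.5642,.0045,0,.048,.027),crucible=(.4513,.0554,0,.045,.038))
TRAY={3:(np.array([.4431,.2662]),1.3),2:(np.array([.4798,-.3112]),-11.8)}
ZT=.20
def rot(a):
    a=rad(a);y=np.array([-np.sin(a),np.cos(a),0]);z=np.array([0,0,-1.])
    R=np.column_stack([np.cross(y,z),y,z])
    if R[:,1]@robot.get_state()["tool_rot"][:,1]<0: R[:,:2]*=-1   # half turn: same grasp
    return R
def slot(tray,dx):
    c,a=TRAY[tray];return c+dx*np.array([np.cos(rad(a)),np.sin(rad(a))]),a
def do(name,tray,dx):
    x,y,a,w,h=OBJ[name];(px,py),b=slot(tray,dx)
    robot.gripper_to(w+.028)
    robot.move_ptp([x,y,ZT],rot(a))
    robot.move_linear([x,y,h],velocity=.2)
    robot.gripper_to(0); s=robot.get_state()
    print(name,"grip",round(s["opening"],4),round(s["grasp_force"],1),"t",round(s["time"],1))
    if s["opening"]<w-.008: raise SystemExit("missed")
    robot.move_linear([x,y,ZT],velocity=.2)
    robot.move_linear([px,py,ZT],velocity=.25,frame=rot(b))
    robot.move_linear([px,py,h+.009],velocity=.15)
    hit=robot.move_linear([px,py,h+.001],velocity=.02,threshold=4)
    s=robot.get_state();print(" touch",hit,"foot z",round(s["ee_pos"][2]-h,4),"open",round(s["opening"],4))
    robot.gripper_to(w+.018)
    robot.move_linear([px,py,ZT],velocity=.2)
    print(" t",round(robot.get_state()["time"],1))
def shot(cam,tag,x,y,w,h,k):
    f=robot.grab_frame(cam)[:,:,::-1];cv2.imwrite(f"raw_{tag}.png",f)
    cv2.imwrite(f"pics/{tag}.png",cv2.convertScaleAbs(cv2.resize(f[y:y+h,x:x+w],None,fx=k,fy=k,interpolation=cv2.INTER_CUBIC),alpha=1.6))
E
python3 - <<'E'
from job import *
print(robot.get_state()["tool_rot"].round(2).tolist(),robot.get_state()["time"])
for n,(x,y,a,w,h) in OBJ.items(): print(n,robot.ik([x,y,h],rot(a)).round(2))
for t,d in((3,-.073),(3,.073),(2,.0365)): p,a=slot(t,d);print(p,robot.ik([*p,.035],rot(a)).round(2))
do("dropper",3,.073)
shot("side","a",150,80,280,210,2)
E
```

```text
[[0.92, 0.38, -0.0], [0.38, -0.92, 0.0], [-0.0, -0.0, -1.0]] 0.1
dropper [ 0.08  0.7  -0.3   1.58  0.24  0.9  -1.88]
tube [ 0.33  0.36 -0.33  2.14  0.19  0.66 -1.69]
carton [ 0.21  0.69 -0.24  1.56  0.19  0.91 -1.56]
jar [ 0.18  0.54 -0.31  1.88  0.23  0.75 -1.83]
crucible [ 0.27  0.4  -0.54  2.13  0.32  0.69 -2.05]
[0.37011879 0.26454382] [-0.84  0.36  0.17  2.15 -0.1   0.63 -2.14]
[0.51608121 0.26785618] [-0.06  0.62 -0.63  1.83  0.47  0.85 -2.46]
[ 0.51552866 -0.31866411] [ 0.52  0.57 -0.03  1.78  0.02  0.79 -1.29]
dropper grip 0.0371 30.0 t 5.0
 touch True foot z 0.0029 open 0.0366
 t 10.3
```

View pics/a.png

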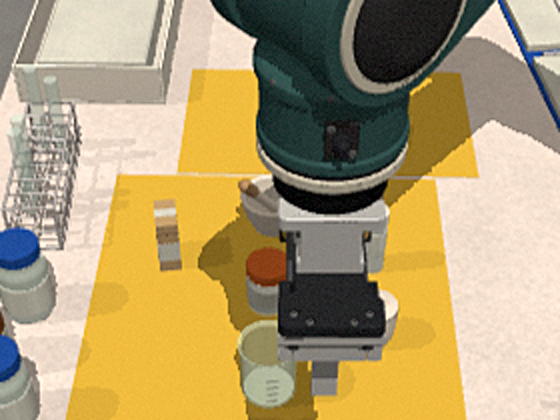

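The dropper was set down at floor height, and the beaker, jar and carton are undisturbed; the tray itself is below the frame. I'll do the tube and carton, then check the whole tray.

Run:
```python
from job import *
do("tube",3,0)
do("carton",3,-.073)
do("jar",2,.0365)
shot("side","b",160,100,280,260,2)
```

```text
tube grip 0.0293 30.0 t 13.3
 touch True foot z 0.0031 open 0.0291
 t 18.6
carton grip 0.0441 29.6 t 22.2
 touch True foot z 0.003 open 0.0436
 t 28.1
jar grip 0.0484 30.0 t 31.4
 touch True foot z 0.0031 open 0.0483
 t 36.9
```

View pics/b.png

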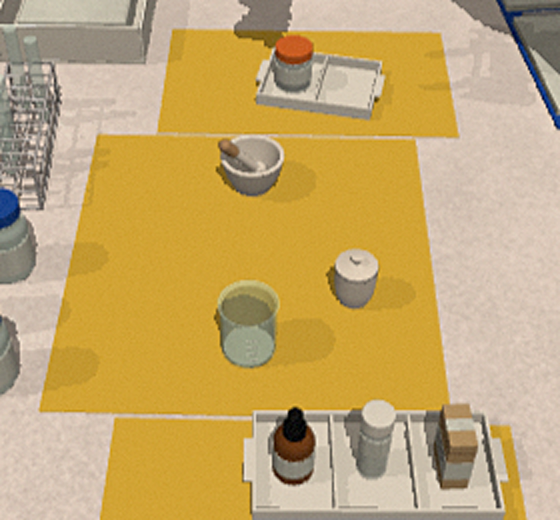

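Dropper (294,450), tube (375,440) and carton (455,447) stand upright in tray3's three compartments, the jar (294,63) stands in tray2, and the beaker and mortar haven't moved. The crucible at (356,278) is left.

Run:
```python
from job import *
do("crucible",2,-.0365)
p,a=slot(2,-.0365)
robot.move_ptp([.42,0,.35],rot(0))
shot("side","c",160,100,280,260,2); shot("top","d",80,120,400,220,2)
```

```text
crucible grip 0.0428 30.0 t 40.3
 touch True foot z 0.0028 open 0.0426
 t 45.9
```

View pics/c.png

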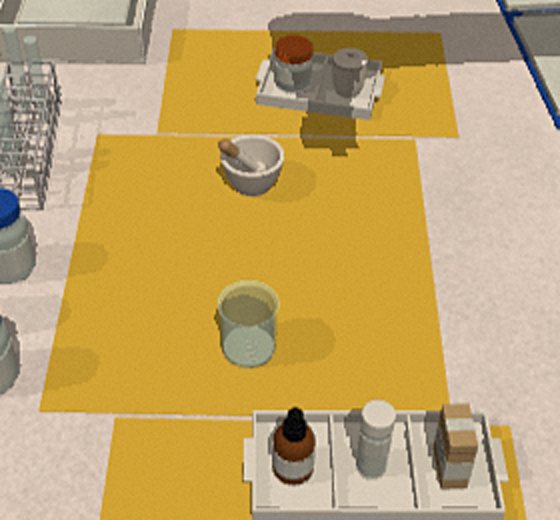

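View pics/d.png

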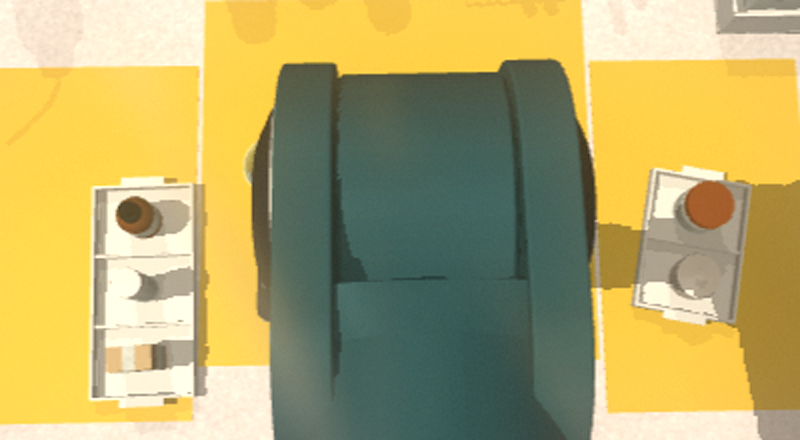

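Both views show all five things upright, one to a compartment, with the beaker (248,325) and mortar (250,165) in place. The arm is clear of the trays; I'll check its state and hand in.

Run:
```python
from job import *
robot.pause(.5)
s=robot.get_state();print(s["ee_pos"],s["time"],abs(s["joint_vel"]).max(),s["force"])
print(robot.sign_off())
```

```text
[ 4.20009297e-01 -2.44237855e-05  3.49996894e-01] 47.7583 0.0013599747228159474 [0.3946877  0.41624682 1.22672193]
the job is handed in; nothing more can be done
None
```

Both kits are made up and handed in at 47.8 s of the 128 s allowed: all five items stand upright, one to a compartment in the right trays, and the beaker and mortar are where they were.

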